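# Latch the specimen chamber shut

## Task

The door of the small specimen chamber stands ajar on its springs. Hook the latch's wire loop over the keeper on top of the door so that its cross bar drops into the keeper's slot, then swing the lever over, past centre, and press it home on its rubber stop for a moment with a firm push of about 10 N, so that the door stays clamped. Feel for the slot rather than forcing the bar onto the keeper, never press the stop with 20 N or more, and leave the other things on the bench where they are.

Things in the scene. Friction and masses are not known exactly. Their poses are not given: they have to be found in the camera images.
- chamber: Fixed aluminium specimen chamber, 130 x 200 x 90 mm (its own x, y, z), amber window on its -x side. Origin: centre of its underside. The draw latch on its top works in the plane of the chamber's y and z: the keeper is towards +y, the closed lever points to -y, every pivot runs along x.
- pivot (a point): The lever's pivot, at x = y = 0 of the chamber, 24 mm above its top. The lever is a flat bar 24 mm wide along x, 6 mm thick, reaching 95 mm from here. The pivot is stiff (0.035 N m): the lever stays where it is left, and is dragged along when the loop is pulled about.
- lever (a joint): Opening angle of the lever, rad: 0 = level, pointing to the chamber's -y; 1.57 = upright; more = leaning towards the keeper (starts at 1.85 to 2.1, range -0.2 to 2.6). Dead centre is near +0.06; closed it rests on its stop between -0.11 and -0.03. With the loop hooked and taut, pushing it over takes 2 to 10 N near its end; past centre it drops on to the stop by itself.
- lever_tip (a point): Point half-way through the lever's thickness, 80 mm from the pivot (15 mm short of its free end), in the middle of its red sleeve (30 mm long).
- bail: The latch's steel wire loop: two legs 44 mm apart, joined by a cross bar. Origin: its pin on the lever, 14 mm from the lever's pivot towards the lever's free end. Its y runs along the legs to the bar, its z along the yellow tab. It turns about x on the pin with some friction: left to itself it stays up while steeper than about 45 degrees (as at the start) and falls when lower. 20 g.
- bail_bar (a point): Middle of the loop's cross bar, 125 mm from the loop's pin. The bar is round, 5 mm thick, 46 mm long along the chamber's x.
- bail_tab (a point): Grip point on the loop's yellow tab, 30 mm from the bar's axis. The tab stands square on the loop from the bar's middle, 42 mm tall, 5 mm thick, 14 mm wide along the chamber's x: grip it across this width, so that it can turn between the fingers.
- door: Blue sprung end door with the keeper on top, 130 x 30 x 90 mm, axes as the chamber's. Origin: centre of its underside. It slides only along the chamber's y; springs (6 N/mm) hold it 17 mm off the chamber and the latch draws it in by about 3 to 15 mm.
- slot (a point): Nominal centre of the keeper slot's floor, 14 mm above the door's top; axes as the door's. The slot runs along x (30 mm) and is 7.5 mm wide along y, between a red lip (chamber side, 8 mm thick) and a rear wall (12 mm thick), both 9 mm high. The true slot lies up to 6 mm to either side along y (screw-adjusted, not measured). Bar axis above this point: 2.5 mm in the slot, 11.5 mm on the lip or wall.
- stop: Foot of the lever's stop, on the chamber's top 75 mm from the pivot towards -y. Origin: on the chamber's top. The screw in it ends in a rubber pad (14 N/mm) on which the closed lever rests; with the lever just touching it is at -0.07 rad, but the screw is set up to 2.5 mm higher or lower, which is not measured.
- screwdriver: Bystander: screwdriver with a green handle, lying in front of the chamber.
- jar: Bystander: jar 52 mm across, 70 mm tall.
- can: Bystander: aluminium can 60 mm across, 90 mm tall.
- tape: Bystander: yellow tape core, 90 mm across, 24 mm tall.
- mouse: Bystander: black computer mouse, 60 x 100 x 24 mm.
- standoff: Bystander: brass standoff 18 mm across, 22 mm tall, standing on the chamber's top beside the latch.
- tile: Bystander: white ceramic specimen tile 80 x 80 x 12 mm, beyond the door.

How it is judged:
On the way, in this order (a step that is already met when the one before it is completed fails the run):
1. the loop's bar lies down in the keeper's slot while the lever is still up (value of joint lever above 0.5 rad and z of bail_bar in the frame of slot between -0.002 and 0.006 m and y of bail_bar in the frame of slot between -0.008 and 0.008 m), for 0.2 s.
2. the lever is past centre with the loop under load, and is pressed on its stop with more than 5 N (value of joint lever below 0.005 rad and contact force between bail and door above 10 N and z of bail_bar in the frame of slot below 0.006 m and y of bail_bar in the frame of slot between -0.009 and 0.005 m and contact force between stop and anything else above 5 N), for 0.15 s.
At the end, for the whole second after the job is handed in: The lever is past centre (angle below 0.005 rad) and at rest, and the loop's bar lies in the keeper's slot (less than 6 mm above its floor, between 9 mm short and 5 mm beyond its nominal centre), pulling on the door with more than 10 N (value of joint lever below 0.005 rad and contact force between bail and door above 10 N and z of bail_bar in the frame of slot below 0.006 m and y of bail_bar in the frame of slot between -0.009 and 0.005 m and velocity of joint lever between -0.05 and 0.05 rad/s); the robot touches nothing.
It fails at once if the bar is forced with more than 15 N against the top of the keeper's lip or wall (z of bail_bar in the frame of slot above 0.0085 m and contact force between bail and door above 15 N).
It fails at once if the stop is pressed with more than 20 N (contact force between stop and anything else above 20 N).
It fails at once if a bystander is moved by more than 20 mm (distance of any of screwdriver, jar, can, tape, mouse, standoff, tile from where it was at the start of the episode above 0.02 m).
It also fails if it takes over 72 s, if anything falls off the work surface, if the arm or the gripper's body presses on something with over 40 N, if the wrist force passes 120 N, or if a joint passes its speed limit or range.

## Robot

A 7-joint arm with a two-finger parallel gripper is mounted at the origin on the work surface. World frame = base frame: x ahead of the robot, y to its left, z up, the work surface at z = 0. Lengths are in m, angles in rad, forces in N, time in s.
With the tool pointing down it reaches from about 0.4 to 0.875 m from the base axis. Payload 19.3 kg.
Tool frame: the origin (TCP) lies midway between the tips of the shut fingers; the grasp point (between the pads) lies 19 mm behind it (bot.tcp_to_grasp is the distance from the TCP to the grasp point, in m); z points along the fingers, y is the direction in which the jaws open and shut (so a half turn about z gives the same grasp; the last joint's range is limited). The gripper opens to 85 mm and grips with 20 to 120 N. Pads are 22 mm wide; open, the fingers measure 114 mm over their backs; the gripper's body (76 mm by 85 mm) begins 54 mm behind the grasp point. The pads swing forward as they close: fully open they stand 13 mm farther back than shut.
Start: joints at [1.255, 0.521, -0.036, 1.599, 0.021, 1.021, -0.113], TCP at [0.152, -0.606, 0.231] pointing down, gripper open.
Joint ranges: [-2.91, 2.91], [-0.3, 2.13], [-1.5, 1.42], [0.17, 2.43], [-1.26, 4.41], [0.16, 1.93], [-2.52, 2.52]. Speed limits (rad/s): [1.89, 1.89, 2.39, 2.39, 3.01, 3.01, 3.01].

## Interface

Orientations are given as [roll, pitch, yaw] about the fixed x, y, z axes, in that order (R = Rz(yaw) Ry(pitch) Rx(roll)).
In Python, from workcell import bot gives the robot as it stands. The module is installed in compiled form; this text tells all that it offers.
- The arm moves only by the tool drive_tool, never from a script. Its argument "series" is a list of rows, each a list of 5 numbers: the opening in per cent of the stroke, from 0 (shut) to 100 (fully open), then the shift along the world's x, y, z in m, then the turn about the world's z in rad. A call has 1 to 12 rows; each row shifts and turns the pose as measured when the row begins; what a row does not reach is not made up. A row lasts 1/10 s, in which the tool goes at most 50 mm and 8.59 degrees, less where a joint would pass 70% of its speed; a pose out of reach is approached as far as the arm can. A call with a gripper value outside its range is refused whole. The fingers move at their own pace and stop on an object; "newtons" is the grip in N (left out, the last holds). Time passes only in rows, so rows that do not move let the fingers close. It gives the time, the measured TCP pose, the force and the opening at its end, in the units of the state.
- bot.observe(): the state, without advancing time (a new reading comes with each control period).
- bot.grab_frame(name): name is "scene" or "top" or "wrist"; returns the picture (420x560x3 uint8, red, green, blue); there is no depth.
- bot.camera_info(name): a dict with "fx", "fy", "cx", "cy" (pixels), "cam_to_world" (4x4, takes a point from camera to world coordinates). Camera axes: x right, y down, z forward; pixel columns grow to the right and rows downward; lengths in m; the calibration is good to about 2 mm. The wrist camera is an equidistant fisheye: a pixel r from the principal point sees the ray r / f radians off the axis. A picture is of the moment at which its call begins: read the wrist's pose just before it. camera_info takes no time and is no camera call; for the wrist camera it gives the pose at the moment of the call.
- bot.job_done(): hands the job in, once; it reports no verdict.
Trained networks look in the newest picture that a camera, given by its name, has taken for a name from the list of things; names that differ only in an ending like _2 or _b are one class to them, and where a whole thing is asked for, a point or a joint stands for the part that bears it (a point fixed in the world has none). Each returns a list of dicts, best first, with "conf" (0 to 1); they miss things now and then, are a little off and sometimes report something else, mostly with a low value. They report only what shows in the picture. A call takes as long as a camera call.
- bot.masks_of(camera, target): "mask" (420x560 bool, what is visible of it) and "point" ([column, row] in pixels, amid what is visible of it).
The state is a dict: "clock": time; "qpos": joint angles; "qd": joint speeds; "joint_efforts": joint torques, N m; "position": TCP position; "tool_rot": TCP orientation; "force": force on the tool from outside, world axes, zero at the start; "moment": the same for the moment, N m; "grip_width": finger opening in m.
Only numpy, scipy, OpenCV 4.12 (cv2) and the standard library are available. Lean on these libraries where they do the work, as an engineer would, in place of code of your own. Each camera call takes 0.05 s, during which the arm holds its last target.

## Working session

There is one attempt and no reset: what is moved stays moved. The work goes in short steps, Python scripts to look and compute and a tool call to move; the robot and the scene stay as the last step left them, time stands still between calls to the robot, and variables do not carry over. Pictures are saved under pics/ and viewed, and the job is handed in when it is done.

Besides the shell and the picture viewer there is one more tool, called after ">>>" in YAML: its name, and indented under it one key for each argument. drive_tool: Moves the arm, as the interface text tells. Its arguments: {"type":"object","properties":{"series":{"type":"array","items":{"type":"array","items":{"type":"number"}}},"newtons":{"type":"number"}},"required":["series"]}

```bash
mkdir -p pics
cat > h.py <<'E'
from workcell import bot
import numpy as np, cv2
def save(cam,name):
    im=bot.grab_frame(cam); cv2.imwrite('pics/'+name,im[:,:,::-1]); return im
E
python3 - <<'E'
from h import *
s=bot.observe(); print(s)
for c in ['scene','top','wrist']:
    save(c,c+'0.png'); i=bot.camera_info(c); print(c,{k:np.round(v,4).tolist() for k,v in i.items()if not isinstance(v,str)})
    for t in ['chamber','door','lever','bail','stop','slot','standoff','bail_tab']:
        r=bot.masks_of(c,t)
        print(t,[(round(d['conf'],2),np.round(d['point']).tolist(),int(d['mask'].sum())) for d in r[:2]])
print(bot.observe()['clock'])
E
```

```text
{'clock': 0.0, 'qpos': array([ 1.2547867 ,  0.52201234, -0.03632196,  1.60000417,  0.02124606,
        1.02111831, -0.11282478]), 'qd': array([ 0.00054765,  0.00129502, -0.00072783, -0.00032714, -0.0009284 ,
        0.00028794, -0.00019959]), 'joint_efforts': array([ 8.60503656e-05, -9.27090669e+01,  1.98088892e+00, -3.69937885e+01,
        1.80558505e-02,  7.92045059e-03,  9.21597825e-05]), 'position': array([ 0.15195291, -0.60589337,  0.23072823]), 'tool_rot': array([-3.14044314e+00,  1.25293154e-04,  2.45794243e-01]), 'force': array([-0.06512116,  0.31749037, -0.47340129]), 'moment': array([ 0.0472837 ,  0.00180641, -0.01541182]), 'grip_width': 0.08536692241895258}
scene {'fx': 539.9676, 'fy': 539.9676, 'cx': 277.9388, 'cy': 207.3568, 'cam_to_world': [[0.5604, 0.5951, -0.576, 1.1027], [0.828, -0.3886, 0.4041, -0.3242], [0.0167, -0.7034, -0.7106, 0.7524], [0.0, 0.0, 0.0, 1.0]]}
chamber [(0.81, [275.0, 211.0], 11748), (0.62, [312.0, 272.0], 1214)]
door [(0.72, [332.0, 210.0], 1754)]
lever []
bail [(0.57, [294.0, 126.0], 276)]
stop [(0.55, [215.0, 208.0], 99)]
slot [(0.6, [332.0, 206
[... 259 characters left out ...]
.1095, -0.9939, 1.1091], [0.0, 0.0, 0.0, 1.0]]}
chamber [(0.57, [268.0, 217.0], 6493)]
door [(0.71, [248.0, 201.0], 192), (0.56, [226.0, 194.0], 945)]
lever [(0.88, [262.0, 210.0], 554), (0.72, [268.0, 215.0], 6594)]
bail [(0.67, [249.0, 196.0], 117), (0.2, [268.0, 215.0], 6538)]
stop []
slot [(0.73, [228.0, 196.0], 954)]
standoff [(0.38, [269.0, 190.0], 49)]
bail_tab [(0.76, [253.0, 198.0], 145)]
wrist {'fx': 325.1923, 'fy': 325.1923, 'cx': 274.7478, 'cy': 212.3209, 'cam_to_world': [[0.2432, -0.9173, -0.3153, 0.2332], [-0.97, -0.2301, -0.0786, -0.5858], [-0.0005, 0.3249, -0.9457, 0.3745], [0.0, 0.0, 0.0, 1.0]]}
chamber []
door []
lever []
bail []
stop []
slot []
standoff []
bail_tab []
1.35
```

Run:
```python
import cv2
a=cv2.imread('pics/scene0.png'); b=cv2.imread('pics/top0.png')
cv2.imwrite('pics/scene0c.png',cv2.resize(a[80:330,150:430],None,fx=2.8,fy=2.4,interpolation=cv2.INTER_CUBIC)[:600,:800])
cv2.imwrite('pics/top0c.png',cv2.resize(b[130:290,180:360],None,fx=3.75,fy=3.75,interpolation=cv2.INTER_CUBIC))
```

```text
(no output)
```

View pics/scene0.png

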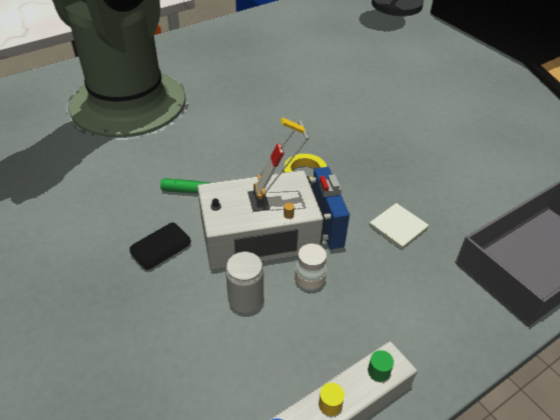

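View pics/top0.png

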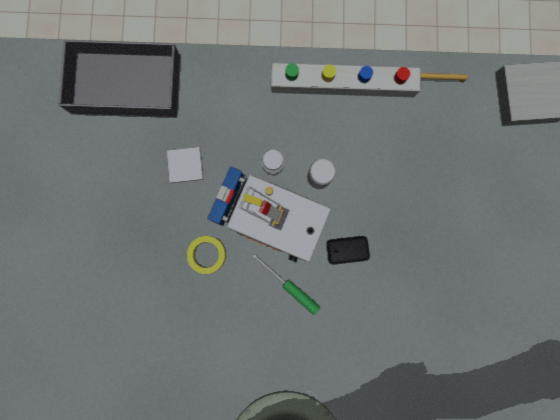

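```bash
ls pics
```

```text
scene0.png
scene0c.png
top0.png
top0c.png
wrist0.png
```

View pics/scene0c.png

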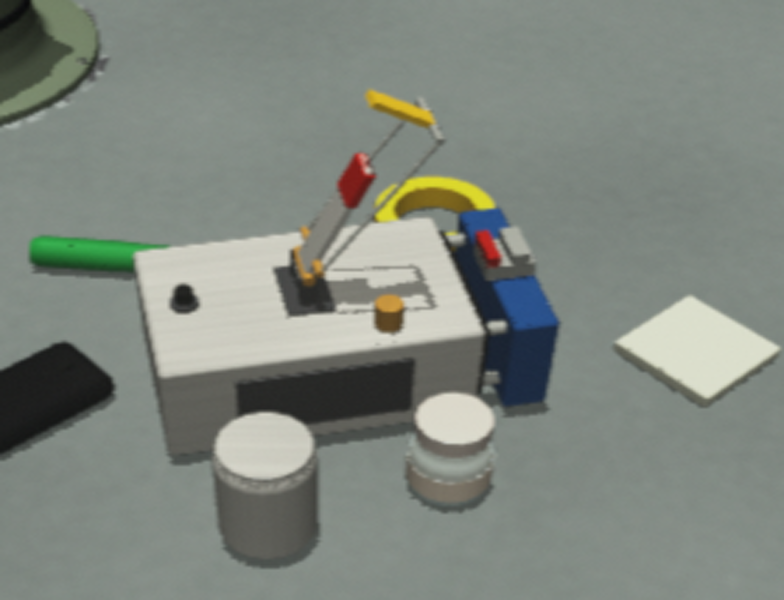

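View pics/top0c.png

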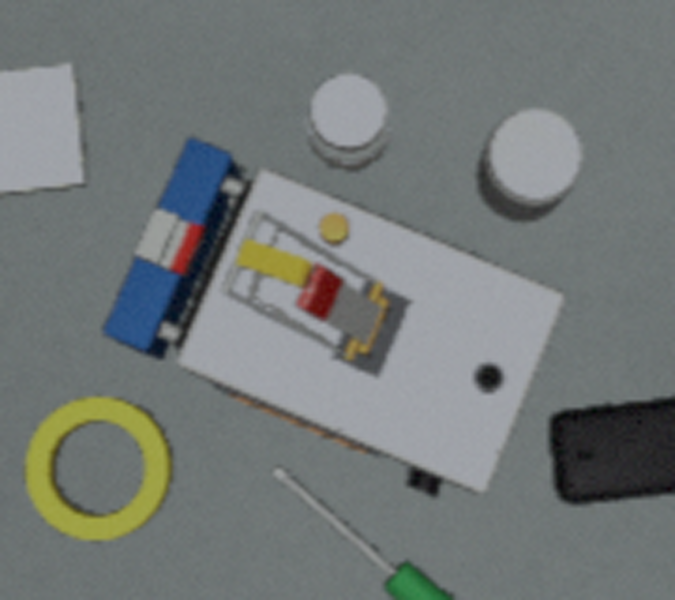

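The scene and top pictures show the latch clearly. The yellow tab is at about (291,125) in scene and (253,198) in top, the lever's red sleeve is beside it, and the door with its red lip is towards +y. The amber window faces the robot. Next I fit the chamber pose and the joint angles to picked pixels.

```bash
cat >> h.py <<'E'
from scipy.optimize import least_squares
def proj(info,P):
    T=np.array(info['cam_to_world']); p=(np.asarray(P)-T[:3,3])@T[:3,:3]
    return np.array([info['fx']*p[0]/p[2]+info['cx'],info['fy']*p[1]/p[2]+info['cy']])
def fish(info,P):
    T=np.array(info['cam_to_world']); p=(np.asarray(P)-T[:3,3])@T[:3,:3]
    r=np.hypot(p[0],p[1]); th=np.arctan2(r,p[2])
    return np.array([info['fx']*th*p[0]/r+info['cx'],info['fy']*th*p[1]/r+info['cy']])
def c2w(pose,q):
    x,y,a=pose; c,s=np.cos(a),np.sin(a)
    return np.array([x+c*q[0]-s*q[1],y+s*q[0]+c*q[1],q[2]])
def w2c(pose,p):
    x,y,a=pose; c,s=np.cos(a),np.sin(a); dx,dy=p[0]-x,p[1]-y
    return np.array([c*dx+s*dy,-s*dx+c*dy,p[2]])
def model(L,th):
    P=np.array([0,-.014*np.cos(L),.114+.014*np.sin(L)])
    u=np.array([0,np.cos(th),np.sin(th)]); v=np.array([0,-np.sin(th),np.cos(th)])
    bar=P+.125*u
    return dict(pin=P,bar=bar,tab=bar+.03*v,tabend=bar+.042*v,tip=np.array([0,-.08*np.cos(L),.114+.08*np.sin(L)]))
E
cat > fit.py <<'E'
from h import *
ti,si=bot.camera_info('top'),bot.camera_info('scene')
t=lambda x,y:np.array([(x+.5)/3.75-.5+180,(y+.5)/3.75-.5+130])
s=lambda x,y:np.array([(x+.5)/2.8-.5+150,(y+.5)/2.4-.5+80])
# chamber top corners
ch=[((.065,.1),t(262,168),s(480,335)),((.065,-.1),t(562,297),s(163,375)),((-.065,-.1),t(485,492),s(135,253)),((-.065,.1),t(178,362),s(435,222))]
def res(p):
    r=[]
    for (a,b),u,v in ch:
        P=c2w(p[:3],(a,b,.09)); r+=[proj(ti,P)-u,proj(si,P)-v]
    m=model(p[3],p[4])
    for k,u,v in [('tabend',t(308,273),s(370,100)),('bar',t(238,252),s(430,118))]:
        P=c2w(p[:3],m[k]); r+=[proj(ti,P)-u,proj(si,P)-v]
    P=c2w(p[:3],m['tip']); r+=[proj(ti,P)-t(322,292),proj(si,P)-s(357,181)]
    # bar ends
    for sx,u,v in [(1,t(257,213),s(441,140)),(-1,t(225,292),s(420,97))]:
        P=c2w(p[:3],m['bar']+[sx*.023,0,0]); r+=[proj(ti,P)-u,proj(si,P)-v]
    # door top slot
    d=p[5]
    for q,u,v in [((0,d,.114),t(173,242),s(503,248))]:
        P=c2w(p[:3],q); r+=[proj(ti,P)-u,proj(si,P)-v]
    return np.concatenate(r)
f=least_squares(res,[.5,0,-.4,2,1,.12],loss='soft_l1')
print(np.round(f.x,4)); print(np.round(res(f.x).reshape(-1,4),1))
print({k:np.round(c2w(f.x[:3],v),4).tolist() for k,v in model(*f.x[3:5]).items()})
E
python3 fit.py
```

```text
[ 0.534   0.0336 -0.3739  1.9577  1.0054  0.1247]
[[-1.4 -1.4  3.1 -0.6]
 [ 0.7 -1.1 -1.4  0.9]
 [-1.1  0.8 -0.7 -1.3]
 [-2.4  0.  -0.3 -3.1]
 [-1.4 -0.1 -0.5 -0.3]
 [ 0.7 -0.4 -0.4  1.2]
 [-1.2 -0.2 -0.7  0. ]
 [ 0.4 -0.9 -0.6  0.9]
 [-0.6 -0.1 -0.4  1.4]
 [-0.5 -0.4 -0.8 -2.2]]
{'pin': [0.536, 0.0385, 0.127], 'bar': [0.5604, 0.1009, 0.2325], 'tab': [0.5512, 0.0773, 0.2486], 'tabend': [0.5475, 0.0679, 0.255], 'tip': [0.5451, 0.0617, 0.1881]}
```

>>> drive_tool:
  series:
    - [60,0.015,0.03,0.02,0.05]
    - [60,0.02,0.036,0.02,0.05]
    - [60,0.02,0.036,0.02,0.05]
    - [60,0.02,0.036,0.02,0.05]
    - [60,0.02,0.036,0.015,0.05]
    - [60,0.02,0.036,0.01,0.05]
    - [60,0.02,0.036,0,0.05]
    - [60,0.02,0.036,0,0.05]
    - [60,0.02,0.036,0,0.05]
    - [60,0.02,0.036,0,0.05]
    - [60,0.02,0.036,0,0.05]
    - [60,0.02,0.036,0,0.05]
  newtons: 20

```text
clock: 2.55
position: [0.3895, -0.1659, 0.3406]
tool_rot: [3.136, 0.003, 0.861]
force: [1.8, -0.7, -0.1]
grip_width: 0.0512
```

>>> drive_tool:
  series:
    - [50,0.02,0.034,0,0.05]
    - [50,0.02,0.034,0,0.05]
    - [50,0.02,0.034,0,0.05]
    - [50,0.02,0.034,0,0.05]
    - [50,0.02,0.034,0,0.05]
    - [50,0.02,0.03,0,0.04]
    - [50,0.015,0.02,0,0.03]
    - [50,0,0,0,0]

```text
clock: 3.35
position: [0.5297, 0.0692, 0.3421]
tool_rot: [3.132, 0.0, 1.201]
force: [-1.0, -0.5, 0.2]
grip_width: 0.0428
```

Run:
```python
from h import *
s=bot.observe(); print(s['clock'],s['position'],s['tool_rot'],s['qpos'],s['force'])
import json
i=bot.camera_info('wrist'); save('wrist','w1.png'); json.dump({k:np.array(v).tolist() for k,v in i.items() if k in('fx','fy','cx','cy','cam_to_world')},open('w1.json','w'))
for t in ['bail_tab','slot']:
    r=bot.masks_of('wrist',t); print(t,[(round(d['conf'],2),np.round(d['point']).tolist(),int(d['mask'].sum())) for d in r[:2]])
```

```text
3.35 [0.52971949 0.06921759 0.34208325] [3.13244231e+00 7.59817483e-05 1.20086456e+00] [ 0.26621644  0.32373269 -0.6629488   1.67197753  0.2173074   1.21212251
 -0.81695707] [-0.96287194 -0.4946774   0.15751116]
bail_tab [(0.74, [296.0, 178.0], 1668)]
slot [(0.69, [286.0, 93.0], 2791)]
```

View pics/w1.png

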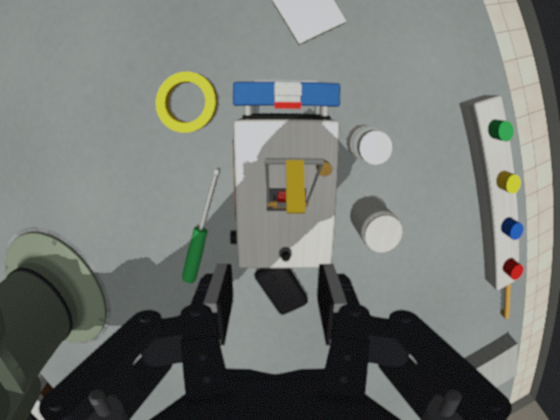

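Run:
```python
import cv2
a=cv2.imread('pics/w1.png')
cv2.imwrite('pics/w1c.png',cv2.resize(a[75:275,225:350],None,fx=3,fy=3,interpolation=cv2.INTER_CUBIC))
cv2.imwrite('pics/w1d.png',cv2.resize(a[75:125,225:350],None,fx=6,fy=6,interpolation=cv2.INTER_CUBIC))
```

```text
(no output)
```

View pics/w1c.png

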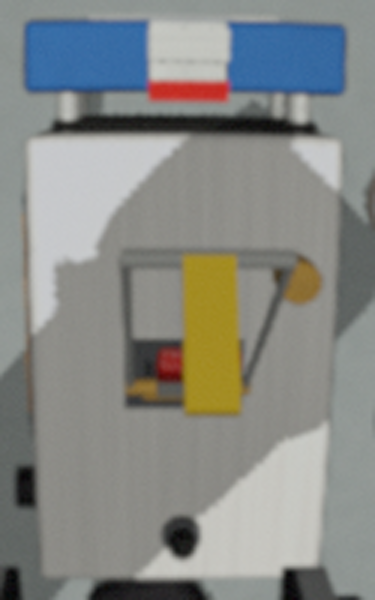

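View pics/w1d.png

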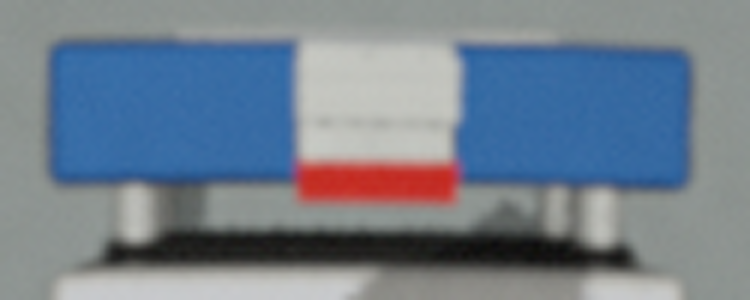

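```bash
cat > fit2.py <<'E'
from h import *
import json, fit
wi=json.load(open('w1.json'))
w=lambda x,y:np.array([(x+.5)/3-.5+225,(y+.5)/3-.5+75])
d=lambda x,y:np.array([(x+.5)/6-.5+225,(y+.5)/6-.5+75])
def res2(p):
    r=[fit.res(p)*.7]
    for (a,b),u in [((-.065,.1),w(28,138)),((.065,.1),w(341,138)),((.065,-.1),w(322,577)),((-.065,-.1),w(45,577))]:
        r.append(fish(wi,c2w(p[:3],(a,b,.09)))-u)
    m=model(p[3],p[4])
    for q,u in [(m['bar']+[-.023,0,0],w(121,259)),(m['bar']+[.023,0,0],w(300,262)),(m['tabend'],w(212,412)),(m['bar'],w(211,258))]:
        r.append(fish(wi,c2w(p[:3],q))-u)
    return np.concatenate(r)
f=least_squares(res2,fit.f.x,loss='soft_l1'); p=f.x
print(np.round(p,4)); print(np.round(res2(p)[40:].reshape(-1,2),1))
print({k:np.round(c2w(p[:3],v),4).tolist() for k,v in model(*p[3:5]).items()})
def back(u,z):
    g=least_squares(lambda q:fish(wi,[q[0],q[1],z])-u,p[:2]); return w2c(p[:3],[*g.x,z])
for n,u in [('slot',d(378,143)),('lipfront',d(378,200)),('liprear',d(378,162)),('wallfront',d(378,124)),('slotdefR',d(455,143))]: print(n,back(u,.113))
print('door front', back(d(175,183),.09),'door back',back(d(175,43),.09))
E
python3 fit2.py
```

```text
[ 0.534   0.0336 -0.3739  1.9577  1.0054  0.1247]
[[-1.4 -1.4  3.1 -0.6]
 [ 0.7 -1.1 -1.4  0.9]
 [-1.1  0.8 -0.7 -1.3]
 [-2.4  0.  -0.3 -3.1]
 [-1.4 -0.1 -0.5 -0.3]
 [ 0.7 -0.4 -0.4  1.2]
 [-1.2 -0.2 -0.7  0. ]
 [ 0.4 -0.9 -0.6  0.9]
 [-0.6 -0.1 -0.4  1.4]
 [-0.5 -0.4 -0.8 -2.2]]
{'pin': [0.536, 0.0385, 0.127], 'bar': [0.5604, 0.1009, 0.2325], 'tab': [0.5512, 0.0773, 0.2486], 'tabend': [0.5475, 0.0679, 0.255], 'tip': [0.5451, 0.0617, 0.1881]}
[ 0.5334  0.0323 -0.369   1.9764  1.0007  0.1263]
[[-1.  -1.4]
 [ 1.8 -0.8]
 [-0.   0.2]
 [-1.1  1. ]
 [ 0.8 -0.3]
 [-0.8 -1. ]
 [ 1.   0.5]
 [ 0.   0. ]]
{'pin': [0.5354, 0.0375, 0.1269], 'bar': [0.5597, 0.1004, 0.2321], 'tab': [0.5506, 0.0768, 0.2483], 'tabend': [0.547, 0.0674, 0.2548], 'tip': [0.5448, 0.0617, 0.1875]}
slot [-0.00046741  0.12429874  0.113     ]
lipfront [-0.00043227  0.11341408  0.113     ]
liprear [-0.00045661  0.12067005  0.113     ]
wallfront [-0.00047728  0.12792883  0.113     ]
slotdefR [0.01399206 0.12448659 0.113     ]
door front [-0.03976103  0.11679337  0.09      ] door back [-0.03957656  0.14522163  0.09      ]
```

>>> drive_tool:
  series:
    - [50,0.021,0.0075,0,0]
    - [50,0,0,-0.03,0]
    - [50,0,0,-0.03,0]
    - [50,0,0,-0.025,0]
    - [50,0,0,0,0]

```text
clock: 4.0
position: [0.5491, 0.0669, 0.2567]
tool_rot: [3.127, 0.004, 1.186]
force: [-1.1, 0.2, -0.5]
grip_width: 0.0425
```

Run:
```python
from h import *
s=bot.observe(); print(s['clock'],s['position'],s['tool_rot'],s['force'])
a=save('wrist','w2.png'); b=save('scene','s2.png')
b=cv2.resize(b[60:260,180:380],None,fx=3,fy=3,interpolation=cv2.INTER_CUBIC); cv2.imwrite('pics/s2c.png',b[:,:,::-1])
```

```text
4.0 [0.54911234 0.06685565 0.25673305] [3.12702153 0.00402582 1.18580208] [-1.1451867   0.18356062 -0.45234069]
```

View pics/w2.png

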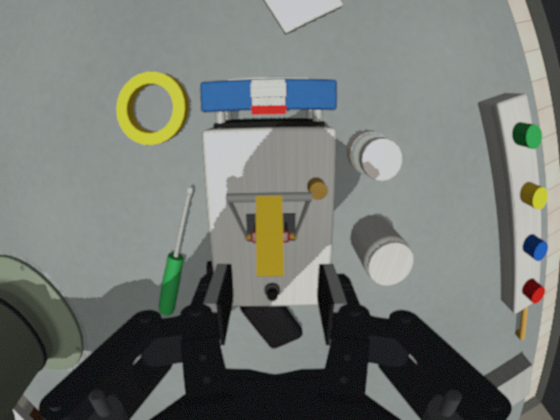

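View pics/s2c.png

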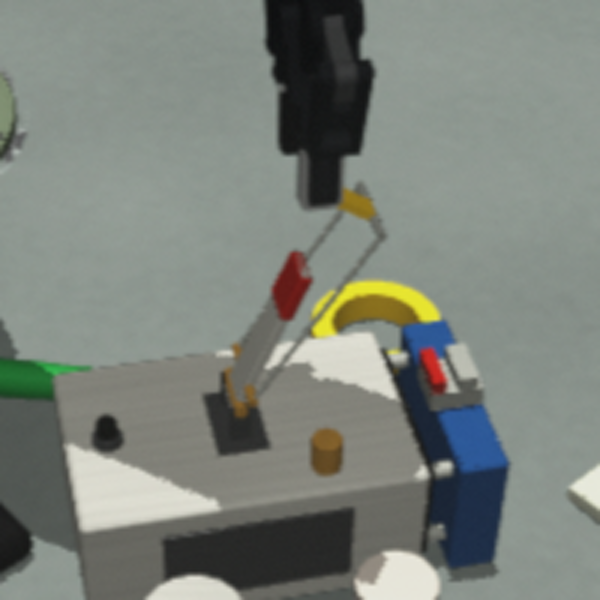

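The fingers straddle the tab (wrist: tab at column 268, fingers at 217 and 327) and nothing is touching. The tool is still 10 mm short in y, so I correct that, descend and close.

>>> drive_tool:
  series:
    - [50,0.002,0.01,0,0.015]
    - [50,0.0,0.002,-0.012,0]
    - [50,0,0,-0.01,0]
    - [50,0,0,0,0]

```text
clock: 4.5
position: [0.5541, 0.0807, 0.2401]
tool_rot: [3.118, -0.001, 1.201]
force: [0.6, 0.3, 0.0]
grip_width: 0.0428
```

>>> drive_tool:
  series:
    - [50,-0.003,-0.004,-0.006,0]
    - [50,0,0,-0.004,0]
    - [50,0,0,0,0]

```text
clock: 4.8
position: [0.5507, 0.0761, 0.2291]
tool_rot: [3.119, -0.0, 1.201]
force: [0.3, -0.5, 0.5]
grip_width: 0.0428
```

Run:
```python
from h import *
p=[.5334,.0323,-.369]
s=bot.observe(); print(s['clock'],s['position'],w2c(p,s['position']),s['tool_rot'],s['force'])
b=save('scene','s3.png')
b=cv2.resize(b[60:260,180:380],None,fx=3,fy=3,interpolation=cv2.INTER_CUBIC); cv2.imwrite('pics/s3c.png',b[:,:,::-1])
```

```text
4.8 [0.55069565 0.07611889 0.22911358] [0.00032673 0.04710762 0.22911358] [ 3.11866882e+00 -1.61864896e-04  1.20119908e+00] [ 0.32203716 -0.53123963  0.49061843]
```

View pics/s3c.png

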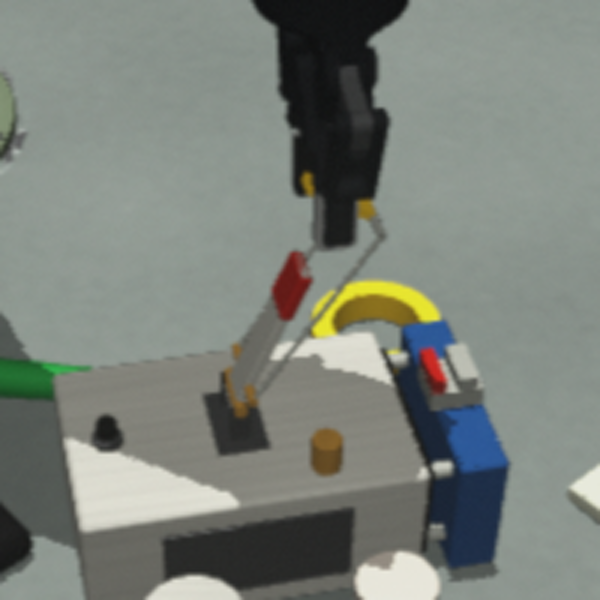

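The fingers sit on either side of the tab, at about its 30 mm point. Now I close.

>>> drive_tool:
  series:
    - [0,0,0,0,0]
    - [0,0,0,0,0]
    - [0,0,0,0,0]
    - [0,0,0,0,0]
    - [0,0,0,0,0]
    - [0,0,0,0,0]
  newtons: 20

```text
clock: 5.45
position: [0.5506, 0.0762, 0.2297]
tool_rot: [3.119, -0.0, 1.201]
force: [-0.4, 0.8, -1.7]
grip_width: 0.0136
```

>>> drive_tool:
  series:
    - [0,0.0038,0.0098,-0.0041,0]
    - [0,0.0036,0.0093,-0.005,0]
    - [0,0.0035,0.009,-0.0059,0]
    - [0,0.0033,0.0085,-0.0067,0]
    - [0,0,0,0,0]

```text
clock: 5.95
position: [0.5657, 0.1166, 0.2056]
tool_rot: [3.119, 0.001, 1.202]
force: [0.7, -1.8, 0.5]
grip_width: 0.0135
```

```bash
cat > st.py <<'E'
from h import *
p=[.5334,.0323,-.369]
s=bot.observe(); q=w2c(p,s['position']); a=-.369;f=s['force']
print(s['clock'],'ch',np.round(q,4),'rot',np.round(s['tool_rot'],3),'Fch',np.round([np.cos(a)*f[0]+np.sin(a)*f[1],-np.sin(a)*f[0]+np.cos(a)*f[1],f[2]],2),s['grip_width'])
E
python3 st.py
```

```text
5.95 ch [-2.000e-04  9.030e-02  2.056e-01] rot [3.119e+00 1.000e-03 1.202e+00] Fch [ 1.32 -1.42  0.51] 0.013481940273372782
```

>>> drive_tool:
  series:
    - [0,0.0028,0.0074,-0.0077,0]
    - [0,0.0026,0.0069,-0.0085,0]
    - [0,0.0024,0.0062,-0.009,0]
    - [0,0.002,0.0053,-0.0096,0]
    - [0,0,0,0,0]

```text
clock: 6.45
position: [0.5769, 0.1456, 0.1676]
tool_rot: [3.119, -0.001, 1.203]
force: [1.4, -1.1, 2.1]
grip_width: 0.0132
```

```bash
python3 st.py
```

```text
6.45 ch [-0.0003  0.1214  0.1676] rot [ 3.119e+00 -1.000e-03  1.203e+00] Fch [ 1.74 -0.54  2.05] 0.013245896770683021
```

>>> drive_tool:
  series:
    - [0,0.0014,0.0036,-0.0105,0]
    - [0,0.0009,0.0024,-0.0107,0]
    - [0,0.0005,0.0012,-0.009,0]
    - [0,0,0,0,0]

```text
clock: 6.85
position: [0.5808, 0.1551, 0.1357]
tool_rot: [3.118, -0.005, 1.203]
force: [1.2, 1.1, 1.6]
grip_width: 0.0137
```

```bash
python3 st.py
python3 - <<'E'
from h import *
import json
i=bot.camera_info('wrist'); a=save('wrist','w4.png'); b=save('scene','s4.png'); json.dump({k:np.array(v).tolist() for k,v in i.items() if k in('fx','fy','cx','cy','cam_to_world')},open('w4.json','w'))
b=cv2.resize(b[120:270,230:380],None,fx=4,fy=4,interpolation=cv2.INTER_CUBIC); cv2.imwrite('pics/s4c.png',b[:,:,::-1])
E
```

```text
6.85 ch [-1.000e-04  1.316e-01  1.357e-01] rot [ 3.118 -0.005  1.203] Fch [0.74 1.5  1.59] 0.01373567012402958
```

View pics/s4c.png

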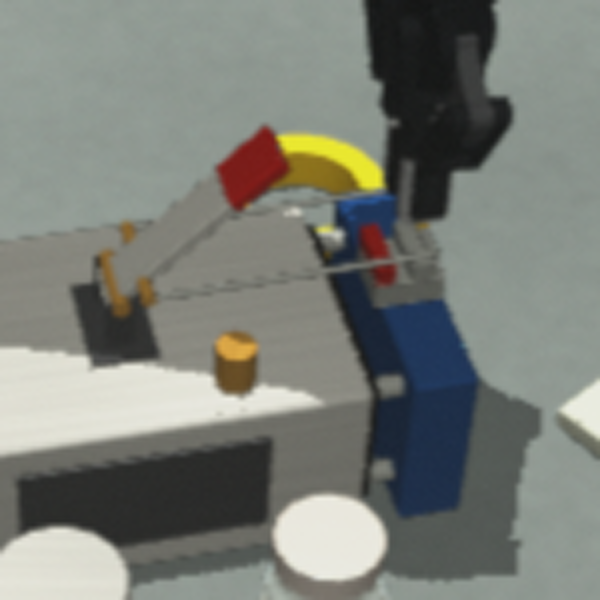

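View pics/w4.png

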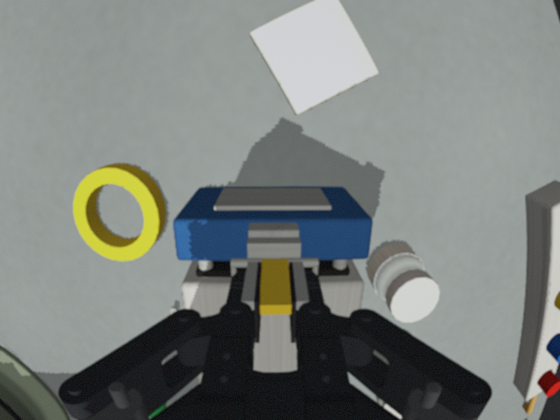

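Run:
```python
from h import *
p=[.5334,.0323,-.369]; si=bot.camera_info('scene')
k=lambda x,y:np.array([(x+.5)/4-.5+230,(y+.5)/4-.5+120])
g=least_squares(lambda v:proj(si,c2w(p,model(v[0],0)['tip']))-k(255,167),[2.2]);print(g.x,g.fun)
def r(v):
    m=model(v[0],v[1]); return np.r_[proj(si,c2w(p,m['tip']))-k(255,167),proj(si,c2w(p,m['bar']+[.022,0,0]))-k(437,258)]
g=least_squares(r,[2.2,0]);print(g.x,g.fun,model(*g.x))
for y in (.116,.1243,.132): print(y,(proj(si,c2w(p,[.015,y,.113]))+.5-[230,120])*4)
```

```text
[2.40839874] [-0.79345179  1.03495799]
[2.41227223 0.00608926] [-0.67773057  1.1241019  -1.13081666 -0.13807055] {'pin': array([0.        , 0.01043878, 0.12332908]), 'bar': array([0.        , 0.13543647, 0.12409024]), 'tab': array([0.        , 0.13525379, 0.15408968]), 'tabend': array([0.        , 0.13518072, 0.16608946]), 'tip': array([0.        , 0.05965019, 0.16730905])}
0.116 [382.8154667  272.29048077]
0.1243 [401.17337    269.58140361]
0.132 [418.15506884 267.07541305]
```

The lever has been dragged to about 2.4 rad, and the bar hovers over the keeper's rear wall, at y about 0.134 and 9 mm above the wall top. I pull back a little, then descend until it touches.

>>> drive_tool:
  series:
    - [0,-0.001,-0.0025,-0.001,0]
    - [0,-0.001,-0.0025,-0.001,0]
    - [0,0,0,-0.002,0]
    - [0,0,0,0,0]

```text
clock: 7.35
position: [0.5805, 0.1531, 0.1343]
tool_rot: [3.114, -0.012, 1.204]
force: [0.4, 3.0, 1.3]
grip_width: 0.0131
```

```bash
python3 st.py
```

```text
7.35 ch [0.0003 0.1296 0.1343] rot [ 3.114 -0.012  1.204] Fch [-0.71  2.89  1.29] 0.013142076574164352
```

>>> drive_tool:
  series:
    - [0,-0.001,-0.003,-0.002,0]
    - [0,-0.001,-0.003,-0.002,0]
    - [0,-0.001,-0.003,-0.002,0]

```text
clock: 7.65
position: [0.5785, 0.1471, 0.1297]
tool_rot: [3.113, -0.018, 1.206]
force: [1.1, 7.5, 2.0]
grip_width: 0.0135
```

```bash
python3 st.py
```

```text
7.65 ch [0.0006 0.1233 0.1297] rot [ 3.113 -0.018  1.206] Fch [-1.66  7.39  1.97] 0.01353602490957114
```

```bash
cat > look.py <<'E'
from h import *
import sys
b=save('scene','s'+sys.argv[1]+'.png')
b=cv2.resize(b[120:270,230:380],None,fx=4,fy=4,interpolation=cv2.INTER_CUBIC); cv2.imwrite('pics/s'+sys.argv[1]+'c.png',b[:,:,::-1])
E
python3 look.py 5; python3 st.py
```

```text
7.7 ch [0.0006 0.1226 0.1293] rot [ 3.113 -0.017  1.206] Fch [-1.87  3.71  2.67] 0.013553176020223096
```

View pics/s5c.png

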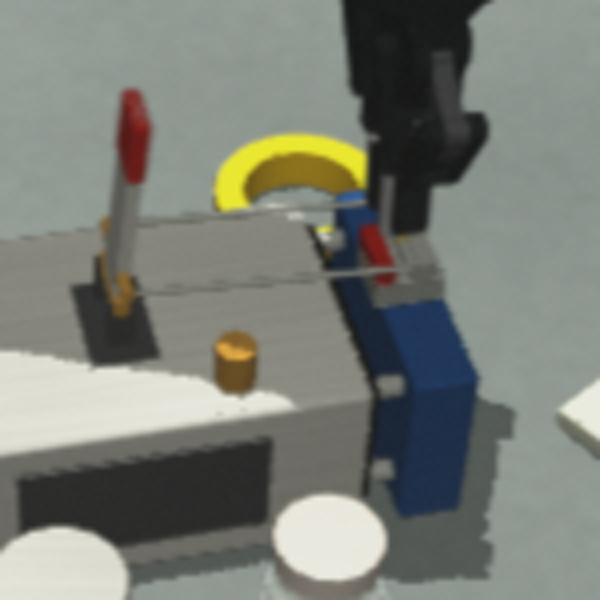

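```bash
cat > fitp.py <<'E'
from h import *
import sys
a=[float(v) for v in sys.argv[1:5]]
p=[.5334,.0323,-.369]; si=bot.camera_info('scene')
k=lambda x,y:np.array([(x+.5)/4-.5+230,(y+.5)/4-.5+120])
def r(v):
    m=model(v[0],v[1]); return np.r_[proj(si,c2w(p,m['tip']))-k(*a[:2]),proj(si,c2w(p,m['bar']+[.022,0,0]))-k(*a[2:])]
g=least_squares(r,[2,0]);m=model(*g.x);print(g.x,g.fun.round(1),m['bar'],m['tab'])
E
python3 fitp.py 135 137 408 271
```

```text
[ 1.69320995 -0.08291677] [-0.1  0.4  0.7  0.2] [0.         0.12628006 0.11754251] [0.         0.12876471 0.14743944]
```

>>> drive_tool:
  series:
    - [0,-0.0003,-0.001,-0.002,0]
    - [0,-0.0003,-0.001,-0.002,0]

```text
clock: 7.9
position: [0.5775, 0.1448, 0.1257]
tool_rot: [3.113, -0.018, 1.206]
force: [0.7, 5.4, 2.4]
grip_width: 0.0132
```

```bash
python3 st.py
```

```text
7.9 ch [0.0005 0.1208 0.1257] rot [ 3.113 -0.018  1.206] Fch [-1.31  5.27  2.39] 0.01316203176256108
```

>>> drive_tool:
  series:
    - [0,0,0,-0.002,0]
    - [0,0,0,-0.002,0]

```text
clock: 8.1
position: [0.5778, 0.1449, 0.1225]
tool_rot: [3.112, -0.019, 1.205]
force: [-1.3, 5.3, 8.8]
grip_width: 0.013
```

```bash
python3 st.py; python3 look.py 6
```

```text
8.1 ch [0.0008 0.1211 0.1225] rot [ 3.112 -0.019  1.205] Fch [-3.12  4.46  8.79] 0.013041899559926252
```

View pics/s6c.png

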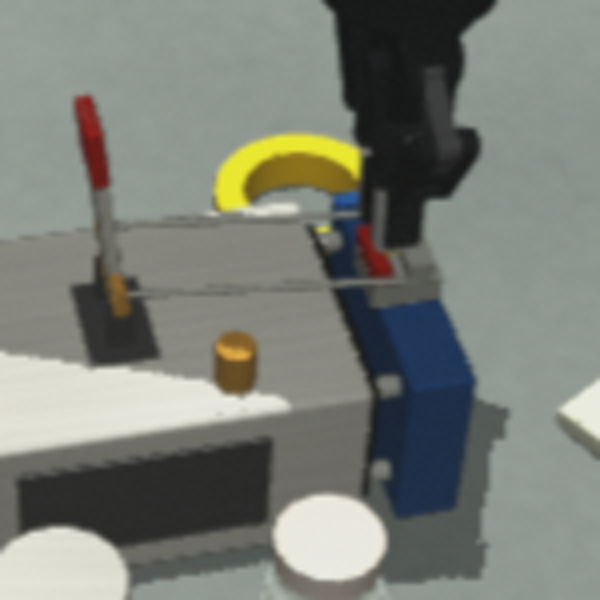

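```bash
python3 fitp.py 93 142 407 283;python3 st.py
python3 - <<'E'
from h import *
a=cv2.imread('pics/s6.png'); cv2.imwrite('pics/s6d.png',cv2.resize(a[165:205,300:355],None,fx=14,fy=14,interpolation=cv2.INTER_CUBIC))
E
```

```text
[ 1.48472184 -0.12548038] [ 0.3  0.4 -1.3 -0.4] [0.         0.12281365 0.11230425] [0.         0.12656819 0.14206838]
8.15 ch [0.0007 0.1212 0.1222] rot [ 3.112 -0.019  1.206] Fch [-1.31  6.45  4.08] 0.013505176338869697
```

View pics/s6d.png

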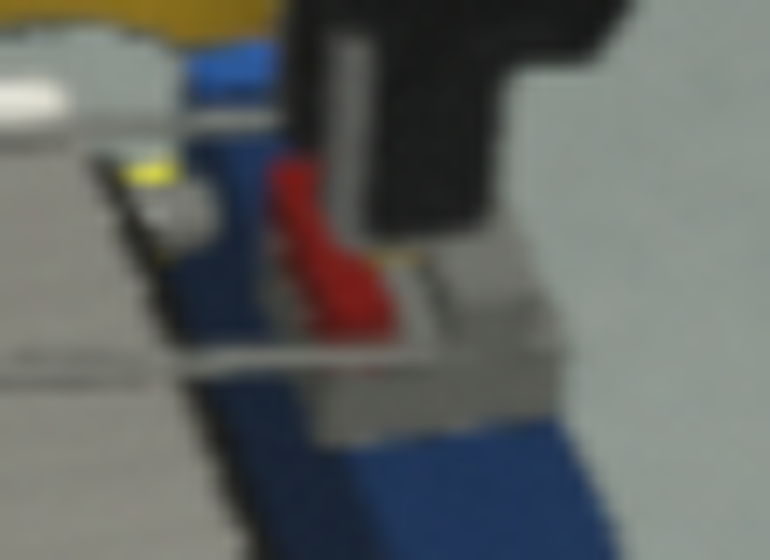

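>>> drive_tool:
  series:
    - [0,0.0004,0.001,0,0]
    - [0,0.0002,0.0005,-0.0015,0]
    - [0,0,0,-0.0015,0]

```text
clock: 8.45
position: [0.5781, 0.1461, 0.1193]
tool_rot: [3.112, -0.018, 1.205]
force: [-1.6, 4.4, 5.8]
grip_width: 0.0135
```

```bash
python3 st.py
```

```text
8.45 ch [0.0007 0.1222 0.1193] rot [ 3.112 -0.018  1.205] Fch [-3.04  3.51  5.79] 0.013533591009734966
```

>>> drive_tool:
  series:
    - [0,0,0,-0.0015,0]
    - [0,0,0,-0.0015,0]

```text
clock: 8.65
position: [0.5783, 0.1464, 0.1163]
tool_rot: [3.112, -0.018, 1.205]
force: [-0.8, 3.1, 6.8]
grip_width: 0.0135
```

```bash
python3 st.py; python3 look.py 7;  python3 - <<'E'
from h import *
save('wrist','w7.png')
a=cv2.imread('pics/s7.png'); cv2.imwrite('pics/s7d.png',cv2.resize(a[165:205,300:355],None,fx=14,fy=14,interpolation=cv2.INTER_CUBIC))
a=cv2.imread('pics/w7.png'); cv2.imwrite('pics/w7d.png',cv2.resize(a[180:320,180:370],None,fx=4,fy=4,interpolation=cv2.INTER_CUBIC))
E
```

```text
8.65 ch [0.0007 0.1226 0.1163] rot [ 3.112 -0.018  1.205] Fch [-1.92  2.62  6.79] 0.01348766899105489
```

View pics/s7c.png

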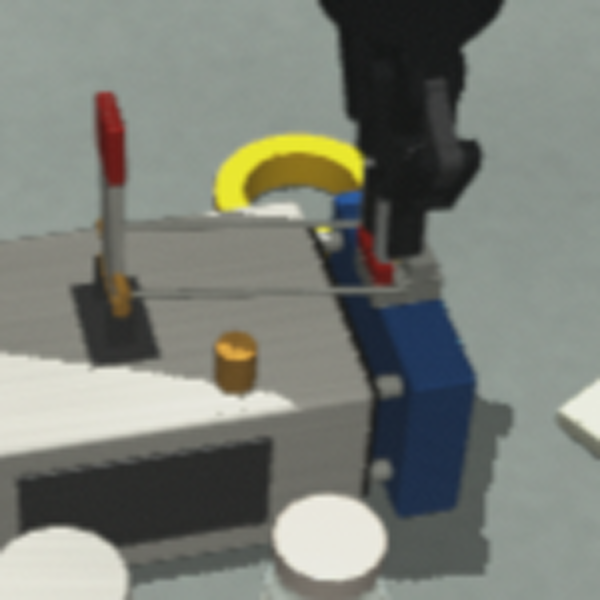

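View pics/s7d.png

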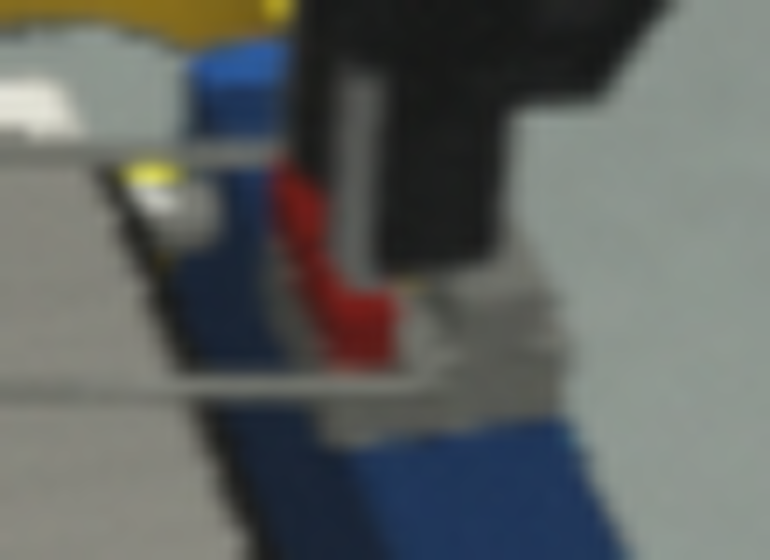

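View pics/w7d.png

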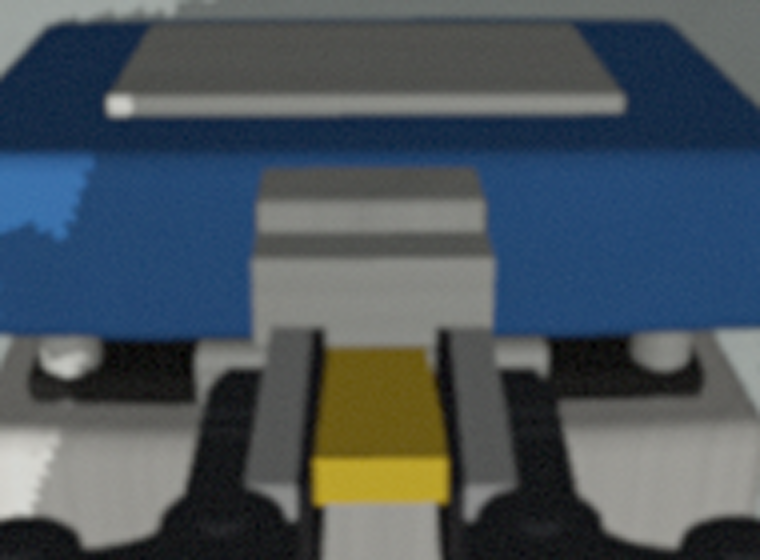

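```bash
python3 fitp.py 111 138 408 291
```

```text
[ 1.57755265 -0.1634072 ] [ 0.3  0.6 -1.4 -0.5] [0.         0.12342943 0.10766456] [0.         0.12830986 0.13726492]
```

>>> drive_tool:
  series:
    - [0,0,0,-0.001,0]
    - [0,0,0,-0.001,0]

```text
clock: 8.95
position: [0.5786, 0.1469, 0.1154]
tool_rot: [3.111, -0.019, 1.205]
force: [-7.3, 1.7, 24.1]
grip_width: 0.0138
```

```bash
python3 st.py
```

```text
8.95 ch [0.0009 0.1232 0.1154] rot [ 3.111 -0.019  1.205] Fch [-7.46 -1.02 24.13] 0.013778762876885075
```

>>> drive_tool:
  series:
    - [0,0,0,0.0002,0]
    - [0,0,0,0,0]
    - [0,0,0,0,0]

```text
clock: 9.25
position: [0.5785, 0.147, 0.1159]
tool_rot: [3.111, -0.019, 1.205]
force: [-0.4, 3.4, 4.7]
grip_width: 0.0134
```

```bash
python3 st.py
```

```text
9.25 ch [0.0007 0.1233 0.1159] rot [ 3.111 -0.019  1.205] Fch [-1.66  3.06  4.74] 0.013425635396620648
```

>>> drive_tool:
  series:
    - [35,0,0,0,0]
    - [35,0,0,0,0]
    - [35,0,0,0,0]
    - [35,0,0,0.005,0]
    - [35,0,0,0.02,0]
    - [35,0,0,0.04,0]
    - [35,0,0,0.04,0]
    - [35,0,0,0,0]

```text
clock: 10.05
position: [0.5774, 0.1447, 0.2237]
tool_rot: [3.113, -0.015, 1.204]
force: [0.2, -0.0, -0.5]
grip_width: 0.03
```

```bash
python3 st.py; python3 look.py 8
python3 - <<'E'
from h import *
save('wrist','w8.png')
a=cv2.imread('pics/s8.png'); cv2.imwrite('pics/s8d.png',cv2.resize(a[165:205,300:355],None,fx=14,fy=14,interpolation=cv2.INTER_CUBIC))
E
```

```text
10.05 ch [0.0005 0.1207 0.2237] rot [ 3.113 -0.015  1.204] Fch [ 0.17  0.02 -0.51] 0.030041974275214014
```

View pics/s8c.png

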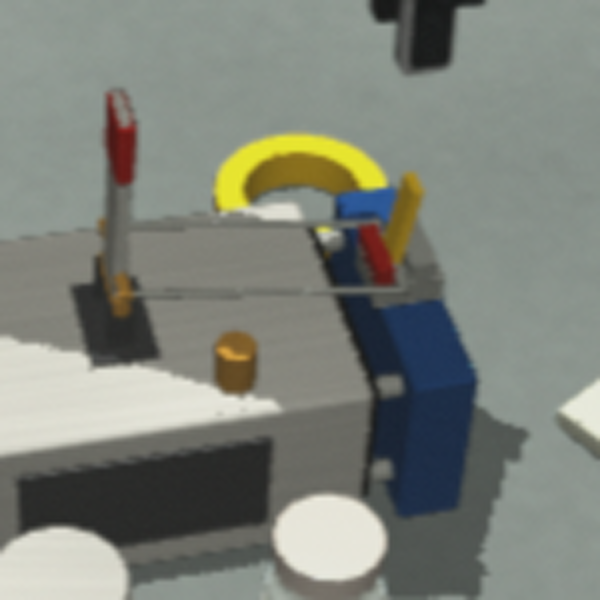

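View pics/w8.png

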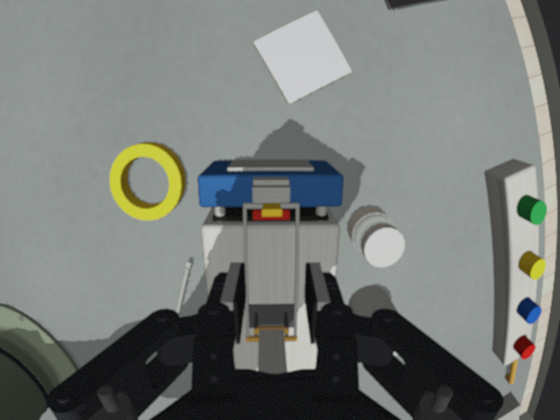

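The bar is seated in the slot: the tab stands between the lip and the wall, and the legs run at floor level. The lever is at about 1.6 rad. Next I shut the fingers and come up to the lever from the door side.

>>> drive_tool:
  series:
    - [0,-0.01,-0.0255,0,0]
    - [0,-0.01,-0.0255,0,0]
    - [0,-0.009,-0.0235,0,0]
    - [0,-0.002,-0.005,0,0]
    - [0,0,0,-0.013,0]
    - [0,0,0,-0.013,0]
    - [0,0,0,0,0]

```text
clock: 10.85
position: [0.5412, 0.0625, 0.1864]
tool_rot: [3.124, -0.009, 1.206]
force: [-0.1, -1.1, 0.3]
grip_width: 0.0001
```

```bash
python3 st.py
```

```text
10.85 ch [-0.0036  0.031   0.1864] rot [ 3.124 -0.009  1.206] Fch [ 0.34 -1.04  0.27] 8.951277762160302e-05
```

>>> drive_tool:
  series:
    - [0,0.0033,-0.0013,0.007,0]
    - [0,-0.0025,-0.0065,0,0]
    - [0,-0.0025,-0.0065,0,0]
    - [0,-0.0036,-0.0093,0,0]
    - [0,0,0,0,0]

```text
clock: 11.35
position: [0.5358, 0.0394, 0.1937]
tool_rot: [3.125, -0.011, 1.209]
force: [-0.1, 1.1, -1.2]
grip_width: -0.0001
```

```bash
python3 st.py;python3 look.py 9
```

```text
11.35 ch [-0.0003  0.0075  0.1937] rot [ 3.125 -0.011  1.209] Fch [-0.46  0.97 -1.18] -6.020297169655002e-05
```

View pics/s9c.png

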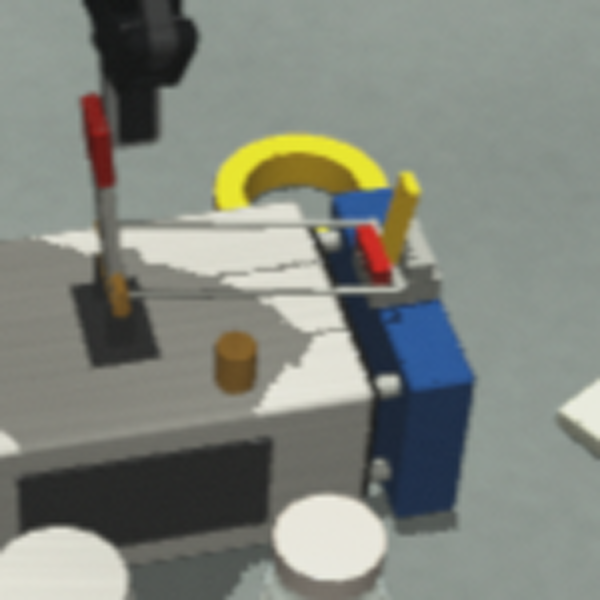

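>>> drive_tool:
  series:
    - [0,-0.0027,-0.007,0,0]
    - [0,-0.0029,-0.0075,-0.0015,0]
    - [0,-0.0029,-0.0075,-0.0025,0]
    - [0,-0.0027,-0.007,-0.003,0]
    - [0,-0.0027,-0.007,-0.004,0]

```text
clock: 11.9
position: [0.522, 0.0035, 0.1834]
tool_rot: [3.122, -0.014, 1.211]
force: [-0.7, 5.2, 4.5]
grip_width: -0.0003
```

```bash
python3 st.py
```

```text
11.9 ch [-0.0002 -0.031   0.1834] rot [ 3.122 -0.014  1.211] Fch [-2.5   4.59  4.47] -0.00026259962090435774
```

>>> drive_tool:
  series:
    - [0,-0.0023,-0.006,-0.0045,0]
    - [0,-0.0023,-0.006,-0.0045,0]
    - [0,-0.002,-0.0052,-0.006,0]
    - [0,-0.002,-0.0052,-0.006,0]

```text
clock: 12.3
position: [0.5127, -0.0207, 0.1614]
tool_rot: [3.122, -0.016, 1.211]
force: [1.1, 6.6, 2.3]
grip_width: -0.0002
```

```bash
python3 st.py;python3 look.py 10
```

```text
12.3 ch [-0.0002 -0.0569  0.1614] rot [ 3.122 -0.016  1.211] Fch [-1.3   6.55  2.32] -0.0002461548224985968
```

View pics/s10c.png

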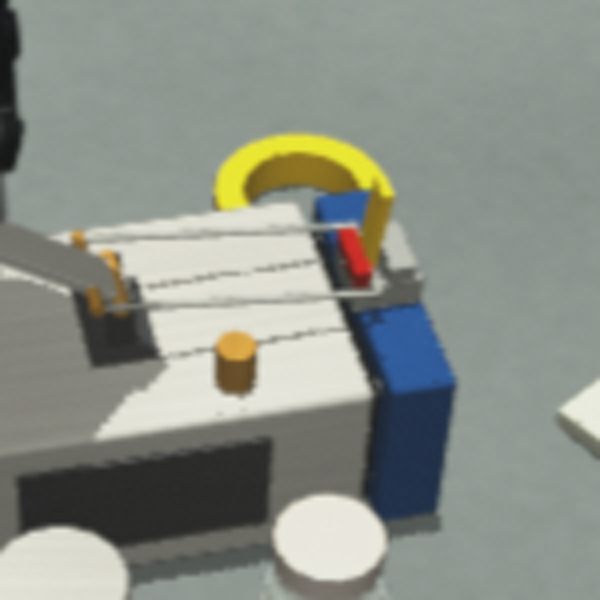

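View pics/s10.png

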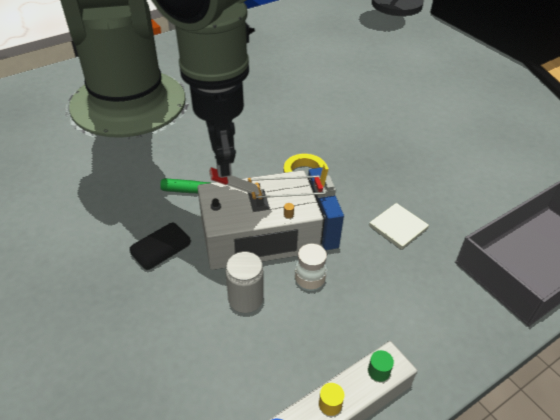

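>>> drive_tool:
  series:
    - [0,-0.0012,-0.0032,-0.006,0]
    - [0,-0.0012,-0.003,-0.0065,0]
    - [0,-0.001,-0.0026,-0.007,0]

```text
clock: 12.65
position: [0.5085, -0.0315, 0.1403]
tool_rot: [3.122, -0.015, 1.21]
force: [0.9, 3.3, 2.7]
grip_width: 0.0001
```

```bash
python3 st.py
```

```text
12.65 ch [-0.0002 -0.0685  0.1403] rot [ 3.122 -0.015  1.21 ] Fch [-0.32  3.38  2.72] 8.682377626070814e-05
```

>>> drive_tool:
  series:
    - [0,-0.0005,-0.0014,-0.005,0]
    - [0,-0.0004,-0.001,-0.004,0]
    - [0,-0.0002,-0.0005,-0.003,0]

```text
clock: 12.95
position: [0.5067, -0.0357, 0.1265]
tool_rot: [3.123, -0.013, 1.209]
force: [0.8, 0.4, 1.0]
grip_width: -0.0002
```

```bash
python3 st.py
```

```text
12.95 ch [-0.0004 -0.073   0.1265] rot [ 3.123 -0.013  1.209] Fch [0.61 0.71 0.98] -0.00016328133642743844
```

>>> drive_tool:
  series:
    - [0,0,0,-0.002,0]
    - [0,0,0,-0.002,0]

```text
clock: 13.15
position: [0.5065, -0.0362, 0.1219]
tool_rot: [3.123, -0.013, 1.209]
force: [-0.7, -0.6, 0.0]
grip_width: 0.0001
```

```bash
python3 st.py
```

```text
13.15 ch [-0.0004 -0.0736  0.1219] rot [ 3.123 -0.013  1.209] Fch [-0.41 -0.85  0.05] 7.200825336396164e-05
```

```bash
python3 - <<'E'
from h import *
b=save('scene','s11.png')
b=cv2.resize(b[140:240,190:350],None,fx=5,fy=5,interpolation=cv2.INTER_CUBIC); cv2.imwrite('pics/s11c.png',b[:,:,::-1])
E
python3 st.py
```

```text
13.2 ch [-0.0005 -0.0736  0.1216] rot [ 3.124 -0.013  1.209] Fch [-0.6  -0.41  0.29] 9.938311014099992e-05
```

View pics/s11c.png

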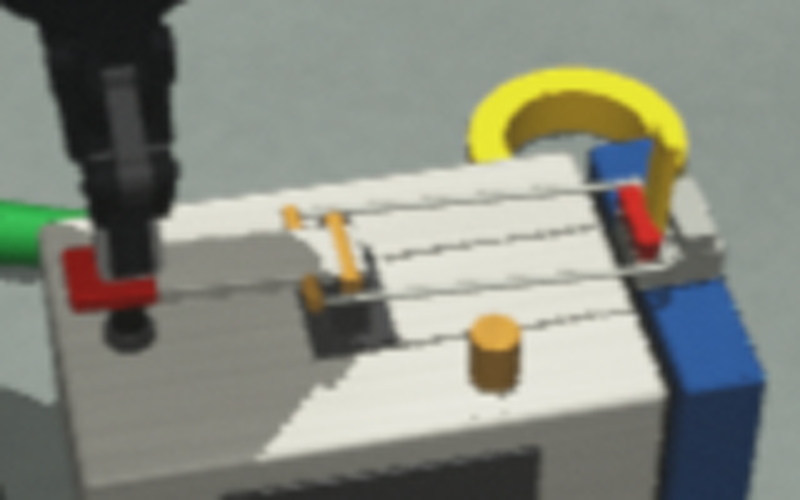

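The lever has dropped past centre, and the loop still sits in the slot. I feel downwards for the lever in small steps.

>>> drive_tool:
  series:
    - [0,0,0,-0.0015,0]
    - [0,0,0,-0.0015,0]

```text
clock: 13.4
position: [0.5063, -0.0363, 0.1185]
tool_rot: [3.124, -0.012, 1.209]
force: [-0.7, -0.4, -0.1]
grip_width: -0.0
```

```bash
python3 st.py
```

```text
13.4 ch [-0.0006 -0.0737  0.1185] rot [ 3.124 -0.012  1.209] Fch [-0.46 -0.63 -0.07] -4.846911565971476e-06
```

>>> drive_tool:
  series:
    - [0,0,0,-0.001,0]
    - [0,0,0,-0.001,0]

```text
clock: 13.6
position: [0.5062, -0.0362, 0.1164]
tool_rot: [3.124, -0.012, 1.209]
force: [-0.1, -0.8, 0.6]
grip_width: -0.0001
```

>>> drive_tool:
  series:
    - [0,0,0,-0.001,0]

```text
clock: 13.7
position: [0.5062, -0.0362, 0.1153]
tool_rot: [3.124, -0.012, 1.209]
force: [1.0, 0.3, -0.7]
grip_width: -0.0001
```

>>> drive_tool:
  series:
    - [0,0,0,-0.001,0]

```text
clock: 13.8
position: [0.5063, -0.0362, 0.1142]
tool_rot: [3.124, -0.012, 1.209]
force: [-0.1, 0.3, 0.5]
grip_width: -0.0002
```

>>> drive_tool:
  series:
    - [0,0,0,-0.0005,0]

```text
clock: 13.9
position: [0.5062, -0.0362, 0.1136]
tool_rot: [3.124, -0.012, 1.209]
force: [-0.1, 0.5, 0.8]
grip_width: 0.0001
```

>>> drive_tool:
  series:
    - [0,0,0,-0.0005,0]

```text
clock: 14.0
position: [0.5062, -0.0363, 0.1131]
tool_rot: [3.124, -0.012, 1.209]
force: [-0.4, 0.9, -0.5]
grip_width: 0.0001
```

>>> drive_tool:
  series:
    - [0,0,0,-0.0005,0]

```text
clock: 14.1
position: [0.5062, -0.0362, 0.1126]
tool_rot: [3.124, -0.012, 1.209]
force: [-0.3, 0.1, 1.2]
grip_width: 0.0002
```

>>> drive_tool:
  series:
    - [0,0,0,-0.0005,0]

```text
clock: 14.2
position: [0.5062, -0.0363, 0.112]
tool_rot: [3.124, -0.012, 1.209]
force: [0.3, 0.2, 0.4]
grip_width: -0.0002
```

>>> drive_tool:
  series:
    - [0,0,0,-0.0005,0]

```text
clock: 14.3
position: [0.5063, -0.0362, 0.1116]
tool_rot: [3.124, -0.012, 1.209]
force: [-0.7, 0.1, 3.6]
grip_width: -0.0001
```

>>> drive_tool:
  series:
    - [0,0,0,-0.0005,0]

```text
clock: 14.4
position: [0.5063, -0.0362, 0.1112]
tool_rot: [3.124, -0.012, 1.209]
force: [-2.4, 0.1, 8.6]
grip_width: -0.0001
```

>>> drive_tool:
  series:
    - [0,0,0,-0.0003,0]

```text
clock: 14.5
position: [0.5063, -0.0362, 0.1111]
tool_rot: [3.123, -0.012, 1.209]
force: [-3.1, 0.6, 8.7]
grip_width: -0.0003
```

>>> drive_tool:
  series:
    - [0,0,0,-0.0002,0]

```text
clock: 14.6
position: [0.5063, -0.0362, 0.1112]
tool_rot: [3.123, -0.012, 1.209]
force: [-3.1, -0.7, 7.1]
grip_width: 0.0002
```

>>> drive_tool:
  series:
    - [0,0,0,-0.0002,0]

```text
clock: 14.7
position: [0.5063, -0.0362, 0.1112]
tool_rot: [3.123, -0.012, 1.209]
force: [-2.9, 0.2, 7.3]
grip_width: -0.0004
```

>>> drive_tool:
  series:
    - [0,0,0,-0.0004,0]

```text
clock: 14.8
position: [0.5064, -0.0362, 0.1111]
tool_rot: [3.123, -0.011, 1.209]
force: [-2.7, -0.5, 10.0]
grip_width: -0.0001
```

>>> drive_tool:
  series:
    - [0,0,0,-0.0004,0]

```text
clock: 14.9
position: [0.5064, -0.0362, 0.111]
tool_rot: [3.122, -0.011, 1.209]
force: [-4.0, 1.0, 10.7]
grip_width: -0.0001
```

>>> drive_tool:
  series:
    - [0,0,0,-0.0003,0]
    - [0,0,0,-0.0003,0]

```text
clock: 15.1
position: [0.5064, -0.0362, 0.1111]
tool_rot: [3.122, -0.011, 1.209]
force: [-3.7, 0.2, 9.4]
grip_width: -0.0001
```

About 10 N was held for 0.4 s. I lift off and check.

>>> drive_tool:
  series:
    - [0,0,0,0.003,0]
    - [0,0,0,0.02,0]
    - [0,0,0,0.04,0]
    - [0,0,0,0.04,0]
    - [0,0.012,0.03,0.03,0]
    - [0,0,0,0,0]

```text
clock: 15.7
position: [0.5173, -0.0051, 0.249]
tool_rot: [3.124, -0.011, 1.209]
force: [0.1, -0.8, 0.5]
grip_width: 0.0001
```

```bash
python3 st.py
python3 - <<'E'
from h import *
b=save('scene','s12.png');save('wrist','w12.png')
b=cv2.resize(b[140:240,190:350],None,fx=5,fy=5,interpolation=cv2.INTER_CUBIC); cv2.imwrite('pics/s12c.png',b[:,:,::-1])
E
```

```text
15.7 ch [-0.0015 -0.0407  0.249 ] rot [ 3.124 -0.011  1.209] Fch [ 0.34 -0.73  0.49] 0.00014639180814931762
```

View pics/s12c.png

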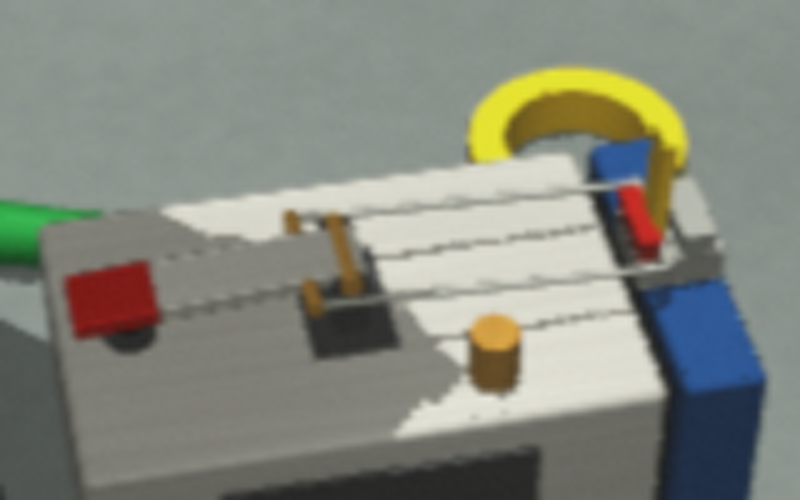

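View pics/w12.png

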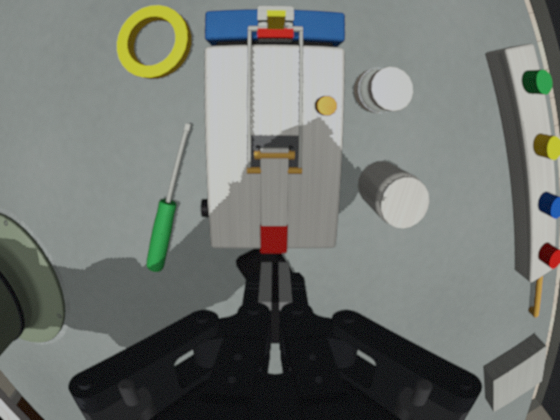

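```bash
python3 -c "
from workcell import bot
print(bot.job_done(), bot.observe()['clock'])"
```

```text
the job is handed in; nothing more can be done
the job is handed in; nothing more can be done
```

The latch is closed and the job is handed in, at about 16 s on the robot's clock.

- **Hooking:** I gripped the yellow tab and lowered the loop. I then drew the bar back from above the keeper's rear wall and felt it down into the slot. The last picture fit before seating put the bar axis about 3.7 mm above the nominal floor, and it then met a firm stop. The wrist force briefly reached 24 N at that moment. By the fit the bar was then about 8 mm below the lip and wall tops, so I take this as the slot floor. The fingertips were only about 2–3 mm above the keeper, so I can't rule out that they touched it.
- **Closing:** With the fingers shut I pushed the lever over. The force fell to about zero past centre and the lever dropped by itself. I then pressed it on its stop at about 7–11 N by the wrist reading, with about 10 N for the last 0.4 s.
- **Last pictures:** After lifting clear, the lever lies flat on the stop, at about -0.08 rad judging by where the tool first touched it. The bar is in the slot against the lip and the door is drawn in. The bystanders visible in those pictures look undisturbed.
- **Checks that disagreed or were not made:** While I was hooking, the tool's y and the camera's y for the grip point differed by up to about 6 mm, probably because the tab slid between the pads. I therefore relied on touch and the pictures for the fit. The pull of the loop on the door was not measured; I estimate about 70 N from the door's travel.

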